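# Push the pipe cap through the gap between the purple bins and the divider

### The arm

A 6-joint arm with a two-finger parallel gripper is mounted at the origin on the work surface. World frame = base frame: x ahead of the robot, y to its left, z up, the work surface at z = 0. Lengths are in m, angles in rad, forces in N, time in s.
With the tool pointing down it reaches from about 0.375 to 0.925 m from the base axis. Payload 5.7 kg.
Tool frame: the origin (TCP) lies midway between the tips of the shut fingers; the grasp point (between the pads) lies 19 mm behind it; z points along the fingers, y is the line along which they close (so a half turn about z gives the same grasp; the last joint's range is limited). The gripper opens to 88 mm and grips with 3 to 60 N. Pads are 20 mm wide; open, the fingers measure 115 mm over their backs; the gripper's body (75 mm by 178 mm) begins 61 mm behind the grasp point.
Start: joints at [1.129, 0.359, 1.51, -0, 1.272, -0.115], TCP at [0.193, 0.568, 0.223] pointing down, gripper open.
Joint ranges: [-2.97, 2.97], [-1.01, 2.36], [0.21, 2.38], [-0.96, 4.11], [0.2, 2.71], [-2.98, 2.98]. Speed limits (rad/s): [2.39, 2.39, 3.14, 3.14, 3.14, 3.14].

### API

Orientations are given as a unit quaternion [x, y, z, w].
In Python, from cell import manip gives the robot as it stands.
- The arm moves only by the tool move_arm, never from a script. Its argument "rows" is a list of rows, each a list of 6 numbers: the shift along the tool's x, y, z in mm, then the turn, a rotation vector about the tool's x, y, z in degrees. A call has 1 to 20 rows; each row shifts and turns the commanded pose from where the row before left it, along the tool's axes as they then stand; what a row does not reach is not made up. A row lasts 1/10 s, in which the tool goes at most 50 mm and 8.59 degrees, less where a joint would pass 70% of its speed; a pose out of reach is approached as far as the arm can. A call is refused whole if a number of a shift passes 50 or a number of a turn 8.59, either way. A call with a gripper value outside its range is refused whole. "fingers" is the finger opening in mm, from 0 to 87.8, set as the call begins (left out, the last holds). The fingers move at their own pace and stop on an object; "squeeze" is the grip in N (left out, the last holds). Time passes only in rows, so rows that do not move let the fingers close. It gives the time, the measured TCP pose, the force, the opening and the grip force at its end, in the units of the state.
- manip.get_obs(): the state, without advancing time (a new reading comes with each control period).
- manip.capture(name): name is "side" or "top"; returns (picture, depth): 480x640x3 uint8, blue, green, red; 480x640 float32, m along the optical axis (not along the pixel's ray), 0 where there is no reading.
- manip.calibration(name): a dict with "mtx" (3x3 intrinsics, pixels), "k1" (the pictures are not rectified: a ray, as slopes to the right and down, at radius r is drawn at 1 + k1 r^2 times it, then the intrinsics apply), "origin" and "rotation" of the camera in the world. Camera axes: x right, y down, z forward; pixel columns grow to the right and rows downward; lengths in m; the calibration is good to about 2 mm. A picture is of the moment at which its call begins. calibration takes no time and is no camera call.
- manip.job_done(): hands the job in; it is judged then, once.
Trained networks look in the newest picture that a camera, given by its name, has taken for a name from the list of things; names that differ only in an ending like _2 or _b are one class to them, and where a whole thing is asked for, a point or a joint stands for the part that bears it (a point fixed in the world has none). Each returns a list of dicts, best first, with "conf" (0 to 1); they miss things now and then, are a little off and sometimes report something else, mostly with a low value. They report only what shows in the picture. A call takes as long as a camera call. They do not tell look-alikes from the thing itself.
- manip.regions_of(query, camera): "pixels" (480x640 bool, what is visible of it) and "box" ([centre column, centre row, width, height] in pixels, round what is visible of it).
The state is a dict: "t": time; "qpos": joint angles; "qd": joint speeds; "tau": joint torques, N m; "position": TCP position; "tcp_rot": TCP orientation; "ft_force": force on the tool from outside, world axes, zero at the start; "moment": the same for the moment, N m; "opening": opening from 0.0 (shut) to 1.0 (fully open); "gripper_force": force on a finger pad.
Only numpy, scipy, OpenCV 4.12 (cv2) and the standard library are available. Lean on these libraries where they do the work, as an engineer would, in place of code of your own. Each camera call takes 0.05 s, during which the arm holds its last target. There are 200 camera calls.

### The job

Push the black pipe cap across the aluminium shelf, through the narrow gap between the stack of purple bins and the dark steel divider, and on to the round yellow spot on the other side, so that it stands wholly on the yellow. Only push it, gently, with the fingertips: never grip it, and keep it flat on the shelf all the way, never lifted or tipped. Leave the chrome faucet handle, the green sprinkler head and the spring clamp where they are.

Things in the scene. Friction and masses are not known exactly. Their poses are not given: they have to be found in the camera images.
- cap: loose black plastic pipe cap, 0.1 to 0.2 kg: a round cup, open side up, outer diameter 96 mm, height 32 mm, wall and floor 6 mm thick (opening 84 mm across, 26 mm deep). Closed fingertips fit inside to push its wall, or push it from outside. Origin at the centre of its underside, z up; its yaw means nothing. It starts on the +y or -y side of the gate
- gate: two fixed obstacles; origin on the shelf surface in mid-gap, z up. The gap is 104 mm wide along x (faces at x = -52, +52 mm) and 100 mm long along y, the way through. From x = -52 to -142 mm: three nested purple bins, 100 mm long, 32 mm (outermost) to 42 mm high. At x = +52 mm: upright dark steel divider 6 mm thick, 100 mm long, 40 mm high, its foot 5 mm high out to x = +88 mm
- spot: round yellow spot painted flat on the shelf, diameter 140 mm; origin at its centre, at the height of the shelf surface. It lies on the other side of the gate from the cap
- faucet: chrome cross-shaped faucet handle, loose, about 60 mm across and 34 mm high, bystander; origin at the centre of its underside
- sprinkler: green plastic sprinkler head, loose, 54 mm in diameter and 42 mm high, bystander; origin at the centre of its underside
- clamp: steel spring clamp with orange handle grips lying flat, loose, about 115 mm long along its y axis, 60 mm wide, 20 mm high, bystander; origin under its middle on the shelf
Mind the look-alikes: they are no part of the job. There is more than one size of the cap; the job needs the smaller.

How it is judged:
On the way:
1. the cap is in the gap between the bins and the divider, flat on the shelf (y of cap in the frame of gate between -0.025 and 0.025 m and x of cap in the frame of gate between -0.01 and 0.01 m and z of cap in the frame of gate below 0.006 m), for 0.04 s.
At the end, for the whole second after the job is handed in: the cap, having passed through the gap, stands at rest flat on the shelf with its centre within 23 mm of the centre of the yellow spot (wholly on the yellow, to 1 mm), and the faucet handle, sprinkler head and clamp are within 15 mm of where they started (horizontal distance between cap and spot below 0.023 m and z of cap in the frame of gate below 0.004 m and angle between cap's own z axis and vertical below 0.05 rad and linear speed of cap below 0.02 m/s and distance of each of faucet, sprinkler, clamp from where it was at the start of the episode below 0.015 m); the robot touches nothing.
It fails at once if the cap is lifted more than 10 mm off the shelf (z of cap in the frame of gate above 0.01 m).
It fails at once if the cap is tipped by more than 0.25 rad (angle between cap's own z axis and vertical above 0.25 rad).
It fails at once if a bystander is moved more than 15 mm (distance of any of faucet, sprinkler, clamp from where it was at the start of the episode above 0.015 m).
It fails at once if the cap is gripped or forced: the fingers press on it with more than 30 N (contact force between the fingers and cap above 30 N).
It also fails if it takes over 64 s, if anything falls off the work surface, if the arm or the gripper's body presses on something with over 40 N, if the wrist force passes 120 N, or if a joint passes its speed limit or range.

## Working session

There is one attempt and no reset: what is moved stays moved. The work goes in short steps, Python scripts to look and compute and a tool call to move; the robot and the scene stay as the last step left them, time stands still between calls to the robot, and variables do not carry over. Pictures are saved under pics/ and viewed, at most 10 in all, crops included, and the job is handed in when it is done.

Besides the shell and the picture viewer there is one more tool, called after ">>>" as name([rows], argument=value, ...), one row to a line, values as JSON. move_arm: Moves the arm, as the interface text tells. Its arguments: {"type":"object","properties":{"rows":{"type":"array","items":{"type":"array","items":{"type":"number"}}},"fingers":{"type":"number"},"squeeze":{"type":"number"}},"required":["rows"]}

```bash
ls; mkdir -p pics; cat > h.py <<'E'
import numpy as np, cv2
from cell import manip
def world(cam, us, vs, depth=None, z=None):
    c=manip.calibration(cam); K=np.array(c["mtx"]); R=np.array(c["rotation"]); o=np.array(c["origin"])
    p=np.stack([np.ravel(us),np.ravel(vs)],1).astype(float)
    d=(p-K[:2,2])/[K[0,0],K[1,1]]
    s=d.copy()
    for _ in range(20): s=d/(1+c["k1"]*(s**2).sum(1,keepdims=True))
    r=np.c_[s,np.ones(len(s))]
    w=r@R.T
    if depth is not None: return o+w*np.ravel(depth)[:,None]
    return o+w*((z-o[2])/w[:,2])[:,None]
E
python3 - <<'E'
from h import *
for cam in ("top","side"):
    im,d=manip.capture(cam); cv2.imwrite(f"pics/{cam}0.png",im); np.save(f"{cam}d.npy",d)
    for q in ("cap","gate","spot","faucet","sprinkler","clamp"):
        for r in manip.regions_of(q,cam):
            m=r["pixels"]&(d>0); v,u=np.nonzero(m)
            if len(u)<5: continue
            P=world(cam,u,v,d[v,u])
            print(cam,q,round(r["conf"],2),np.round(r["box"]),len(u),np.round(np.percentile(P,2,axis=0),3),np.round(np.percentile(P,98,axis=0),3))
print(manip.get_obs()); print(manip.calibration("top"))
E
```

```text
picsTraceback (most recent call last):
  File "<stdin>", line 8, in <module>
  File "h.py", line 10, in world
    w=r@R.T
      ~^~~~
ValueError: matmul: Input operand 1 has a mismatch in its core dimension 0, with gufunc signature (n?,k),(k,m?)->(n?,m?) (size 4 is different from 3)
```

View pics/top0.png

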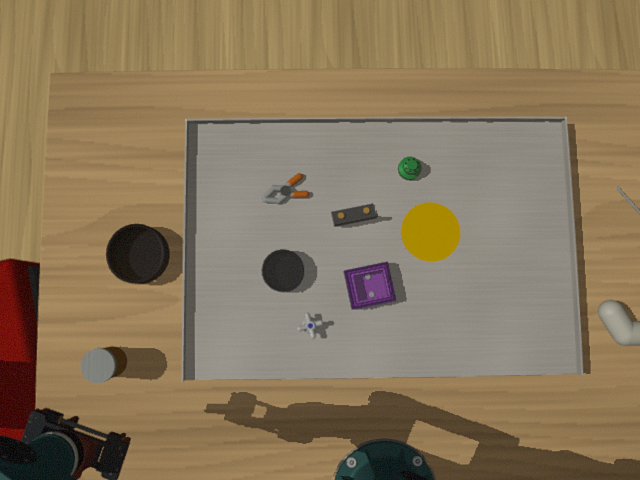

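The top view shows two black caps. The one at (138,253) is larger and stands on the wood. The one at (284,271) is smaller and stands on the shelf left of the gate, so it fits the description; I'll check its diameter. Bins are at (370,286), the divider at (355,215), the spot at (431,232), the clamp at (288,190), the faucet at (310,325) and the sprinkler at (409,168).

```bash
sed -i 's/R=np.array(c\["rotation"\])/R=Rotation.from_quat(c["rotation"]).as_matrix()/; 1i from scipy.spatial.transform import Rotation' h.py
python3 - <<'E'
from h import *
np.set_printoptions(suppress=True)
print(manip.calibration("top"))
for cam in ("top","side"):
    im,d=manip.capture(cam); cv2.imwrite(f"pics/{cam}1.png",im); np.save(f"{cam}d.npy",d)
    if cam=="top": cv2.imwrite("pics/crop.png",cv2.resize(im[150:350,240:480],None,fx=3,fy=3,interpolation=cv2.INTER_CUBIC)) 
    for q in ("cap","gate","spot","faucet","sprinkler","clamp"):
        for i,r in enumerate(manip.regions_of(q,cam)):
            m=r["pixels"]&(d>0); v,u=np.nonzero(m)
            if len(u)<5: continue
            np.save(f"{cam}_{q}{i}.npy",r["pixels"])
            P=world(cam,u,v,d[v,u])
            print(cam,q,round(r["conf"],2),np.round(r["box"]),len(u),np.round(np.percentile(P,2,axis=0),3),np.round(np.percentile(P,98,axis=0),3))
print(manip.get_obs())
E
```

```text
{'mtx': array([[564.5857924 ,   0.        , 307.81632888],
       [  0.        , 564.5857924 , 238.28161116],
       [  0.        ,   0.        ,   1.        ]]), 'k1': -0.061737001444699756, 'origin': array([0.4287475 , 0.17208987, 1.31382522]), 'rotation': array([-0.70265044,  0.70915979, -0.04282241,  0.03925542])}
top cap 0.83 [140. 253.  62.  61.] 3048 [0.485 0.49  0.003] [0.608 0.618 0.049]
top cap 0.68 [282. 271.  43.  39.] 1381 [0.462 0.179 0.021] [0.546 0.264 0.056]
top gate 0.62 [363. 257.  68. 104.] 2411 [ 0.425 -0.02   0.021] [0.649 0.102 0.064]
top spot 0.87 [431. 231.  59.  62.] 2820 [ 0.529 -0.183  0.016] [ 0.655 -0.056  0.026]
top faucet 0.88 [311. 326.  30.  23.] 391 [0.354 0.137 0.018] [0.405 0.189 0.057]
top faucet 0.36 [432. 230.  57.  60.] 2787 [ 0.531 -0.183  0.016] [ 0.655 -0.057  0.026]
top sprinkler 0.59 [408. 169.  23.  24.] 443 [ 0.716 -0.098  0.021] [ 0.766 -0.049  0.065]
top clamp 0.75 [283. 188.  45.  32.] 543 [0.664 0.17  0.027] [0.724 0.263 0.041]
side cap 0.87 [298. 180.  47.  24.] 1069 [0.48  0.489 0.007] [0.607 0.62  0.046]
side cap 0.58 [289. 237. 
[... 489 characters left out ...]
de clamp 0.15 [288. 237.  49.  39.] 1428 [0.458 0.175 0.019] [0.548 0.298 0.052]
{'t': 0.8, 'qpos': array([ 1.12888038,  0.35875572,  1.51040336,  0.00003371,  1.27250118,
       -0.11511557]), 'qd': array([-0.00206664,  0.00126445,  0.00039049,  0.00039836, -0.00118704,
        0.00045162]), 'tau': array([ -0.00121304, -51.52676225, -27.11124301,   0.06779623,
         0.0240645 ,  -0.0000338 ]), 'position': array([0.1925998 , 0.56821513, 0.22264788]), 'tcp_rot': array([ 0.16267893,  0.98667906, -0.00002808, -0.00002478]), 'ft_force': array([-0.62751   ,  0.04370989,  0.00735993]), 'moment': array([ 0.01473774, -0.03638248,  0.00795282]), 'gripper_force': 0.0, 'opening': 0.9981774363361692}
```

View pics/crop.png

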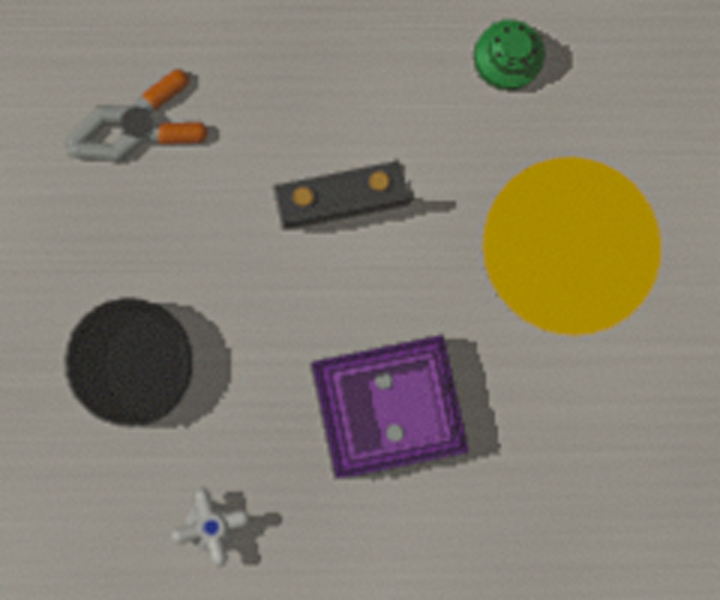

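View pics/side1.png

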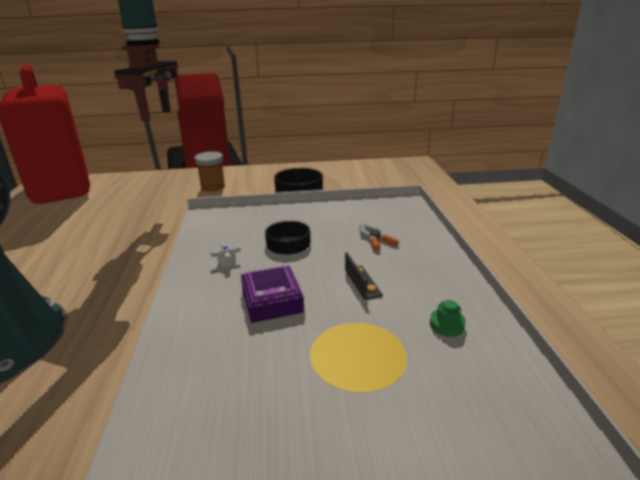

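The side view agrees with the top one: the small cap is at (288,237), bins at (272,292), the divider plate at (352,272), and the spot at (359,356). The crop's cap measures about 92 mm across, so it is the small one. Next I'll get accurate geometry.

```bash
python3 - <<'E'
from h import *
np.set_printoptions(suppress=True,precision=4)
im=cv2.imread("pics/top1.png"); d=np.load("topd.npy"); 
print("shelf z", np.median(world("top",*[a.ravel() for a in np.meshgrid(range(450,550),range(280,350))],d[280:350,450:550].ravel())[:,2]))
hsv=cv2.cvtColor(im,cv2.COLOR_BGR2HSV)
def big(m,box):
    k=np.zeros_like(m); x0,x1,y0,y1=box; k[y0:y1,x0:x1]=m[y0:y1,x0:x1]
    c=max(cv2.findContours(k,cv2.RETR_EXTERNAL,cv2.CHAIN_APPROX_NONE)[0],key=cv2.contourArea); return c[:,0,:]
mp=cv2.inRange(hsv,(125,80,20),(165,255,255)); c=big(mp,(330,410,250,320))
P=world("top",c[:,0],c[:,1],z=.052)[:,:2].astype(np.float32)
r=cv2.minAreaRect(P*1000); print("bins",r,cv2.boxPoints(r))
ms=cv2.inRange(hsv,(20,150,80),(35,255,255)); c=big(ms,(390,480,190,270))
P=world("top",c[:,0],c[:,1],z=.02)[:,:2].astype(np.float32); print("spot",cv2.fitEllipse(P*1000))
S=cv2.imread("pics/side1.png");c=big(cv2.inRange(cv2.cvtColor(S,cv2.COLOR_BGR2HSV),(18,100,80),(38,255,255)),(290,430,310,400))
P=world("side",c[:,0],c[:,1],z=.02)[:,:2].astype(np.float32); print("spot side",cv2.fitEllipse(P*1000))
g=im.max(2)
mc=((g<70)*255).astype(np.uint8); c=big(mc,(250,310,240,300))
P=world("top",c[:,0],c[:,1],z=.052)[:,:2].astype(np.float32); print("cap",cv2.minEnclosingCircle(P*1000),cv2.fitEllipse(P*1000))
# divider edges by hand pixels
f=lambda a:(240+np.array(a)[:,0]/3-.33,150+np.array(a)[:,1]/3-.33)
print("div plate top",world("top",*f([(284,228),(411,203)]),z=.06)[:,:2]*1000)
print("div foot far",world("top",*f([(276,186),(400,162)]),z=.025)[:,:2]*1000)
# depth based, both cams
for cam in ("top","side"):
    d=np.load(f"{cam}d.npy"); v,u=np.nonzero(d>0); P=world(cam,u,v,d[v,u])
    s=(P[:,0]>.53)&(P[:,0]<.66)&(P[:,1]>-.03)&(P[:,1]<.12)&(P[:,2]>.035)&(P[:,2]<.062)
    Q=P[s][:,:2]*1000; print(cam,"divider hi",len(Q),cv2.minAreaRect(Q.astype(np.float32)),np.polyfit(Q[:,1],Q[:,0],1))
    s=(P[:,0]>.41)&(P[:,0]<.53)&(P[:,1]>-.05)&(P[:,1]<.11)&(P[:,2]>.04)&(P[:,2]<.07)
    Q=P[s][:,:2]*1000; print(cam,"bins",len(Q),cv2.minAreaRect(Q.astype(np.float32)))
    s=(P[:,0]>.44)&(P[:,0]<.57)&(P[:,1]>.16)&(P[:,1]<.3)&(P[:,2]>.042)&(P[:,2]<.06)
    Q=P[s][:,:2]*1000; print(cam,"cap",len(Q),cv2.minEnclosingCircle(Q.astype(np.float32)))
E
```

```text
shelf z 0.02038108493334534
bins ((469.22711181640625, 28.053646087646484), (88.12298583984375, 99.70687103271484), 10.744065284729004) [[416.6442  68.8191]
 [435.2318 -29.1399]
 [521.81   -12.7118]
 [503.2224  85.2472]]
spot ((593.2487182617188, -119.23292541503906), (135.7259521484375, 136.40220642089844), 54.29079818725586)
spot side ((590.79931640625, -119.91783905029297), (137.48150634765625, 138.00119018554688), 93.78343200683594)
cap ((504.1706848144531, 221.1161346435547), 47.877052307128906) ((504.5316162109375, 221.24594116210938), (91.28008270263672, 93.12305450439453), 123.77747344970703)
div plate top [[602.937  105.3163]
 [621.0346   9.7532]]
div foot far [[640.5265 109.1261]
 [658.5147  12.9616]]
top divider hi 164 ((627.4491577148438, 59.08052062988281), (25.668909072875977, 99.46830749511719), 11.187267303466797) [ -0.189  628.4813]
top bins 997 ((469.1687927246094, 27.751277923583984), (90.27378845214844, 101.24937438964844), 10.947563171386719)
top cap 356 ((504.7130432128906, 223.1673126220703), 48.04377365112305)
side divider hi 364 ((616.0061645507812, 55.9053955078125), (6.909745693206787, 101.15753936767578), 10.838266372680664) [ -0.2007 625.734 ]
side bins 1736 ((467.812255859375, 27.196266174316406), (88.85696411132812, 103.43034362792969), 11.239319801330566)
side cap 480 ((502.62567138671875, 221.2765655517578), 48.865623474121094)
```

Gate frame in world: centre about (563, 46) mm, yaw about 10.9°. In that frame the cap is at about (-25, +184) and the spot at (-3, -168).

The plan is to put the closed fingertips inside the cup. I'll push the side wall +25 mm in gate x, then push the leading wall in -y. First I turn the tool and travel to above the cap.

>>> move_arm([
  [0,0,0,0,0,7.55],
  [0,0,0,0,0,7.55],
  [0,0,0,0,0,7.55],
  [0,0,0,0,0,7.55],
  [0,0,0,0,0,7.55],
  [0,0,0,0,0,7.55],
  [0,0,0,0,0,7.55],
  [0,0,0,0,0,7.55],
  [-33,20,0,0,0,0],
  [-33,20,0,0,0,0],
  [-33,20,0,0,0,0],
  [-33,20,0,0,0,0],
  [-33,20,0,0,0,0],
  [-33,20,0,0,0,0],
  [-33,20,0,0,0,0],
  [-33,20,0,0,0,0],
  [-33,20,0,0,0,0],
  [-33,20,0,0,0,0],
  [-33,20,0,0,0,0],
  [-33,20,0,0,0,0],
], fingers=0, squeeze=10)

```text
t: 2.8
position: [0.504, 0.2233, 0.2228]
tcp_rot: [0.637, 0.771, 0.0, 0.0]
ft_force: [0.3, 0.4, 0.0]
opening: 0.005
gripper_force: 0.0
```

```bash
cat >> h.py <<'E'
G=np.array([563.,46.]); A=np.radians(10.9); GX=np.array([np.cos(A),np.sin(A)]); GY=np.array([-GX[1],GX[0]])
def gate(p): p=np.atleast_2d(p)[:,:2]-G; return np.c_[p@GX,p@GY]
def tcp():
    o=manip.get_obs(); R=Rotation.from_quat(o["tcp_rot"]).as_matrix()
    print("t",round(o["t"],2),"tcp gate",gate(o["position"]*1000).round(1),"z",o["position"][2].round(4),"toolx heading",np.degrees(np.arctan2(R[1,0],R[0,0])).round(1),"zax",R[:,2].round(3),"F",np.round(o["ft_force"],1),"open",round(o["opening"],2))
def cap():
    for cam in ("side","top"):
        im,d=manip.capture(cam); v,u=np.nonzero(d>0); P=world(cam,u,v,d[v,u])
        g=gate(P*1000); col=im[v,u]
        s=(np.abs(g[:,0])<110)&(np.abs(g[:,1])<260)&(P[:,2]>.044)&(P[:,2]<.058)&(col.max(1)<75)
        yield cam,im,g[s]
E
python3 -c "
from h import *
tcp()"
```

```text
t 2.8 tcp gate [[-24.4 185.2]] z 0.2228 toolx heading 100.9 zax [ 0.  0. -1.] F [0.3 0.4 0. ] open 0.01
```

>>> move_arm([
  [0,0,35,0,0,0],
  [0,0,40,0,0,0],
  [0,0,40,0,0,0],
  [0,0,40,0,0,0],
  [0,0,20,0,0,0],
  [0,0,11,0,0,0],
  [0,8,0,0,0,0],
  [0,8,0,0,0,0],
  [0,6,0,0,0,0],
  [0,5,0,0,0,0],
  [0,5,0,0,0,0],
  [0,5,0,0,0,0],
  [0,5,0,0,0,0],
  [0,5,0,0,0,0],
  [0,4,0,0,0,0],
  [0,0,0,0,0,0],
  [0,-10,0,0,0,0],
  [0,-10,0,0,0,0],
  [0,-7,0,0,0,0],
  [0,0,0,0,0,0],
])

```text
t: 4.8
position: [0.5243, 0.2287, 0.0365]
tcp_rot: [0.637, 0.771, -0.001, -0.001]
ft_force: [-0.8, 0.0, 0.4]
opening: 0.004
gripper_force: 0.0
```

```bash
python3 -c "
from h import *
tcp()
for cam,im,g in cap():
    cv2.imwrite(f'pics/{cam}2.png',im)
    g=g[g[:,1]>100]
    print(cam,len(g),cv2.minEnclosingCircle(g.astype(np.float32)),np.percentile(g,[1,99],axis=0).round(1).tolist())
a=cv2.imread('pics/side2.png')[200:340,200:440];b=cv2.imread('pics/top2.png')[180:320,230:470]
cv2.imwrite('pics/c2.png',cv2.resize(np.vstack([a,b]),None,fx=2,fy=2))
"
```

```text
t 4.8 tcp gate [[ -3.4 186.7]] z 0.0365 toolx heading 100.9 zax [-0.002 -0.001 -1.   ] F [-0.8  0.   0.4] open 0.0
side 359 ((-4.648438930511475, 184.09295654296875), 47.954071044921875) [[-49.9, 137.4], [38.3, 228.5]]
top 75 ((-21.620603561401367, 171.1317596435547), 39.453372955322266) [[-50.2, 139.1], [-6.6, 202.7]]
```

View pics/c2.png

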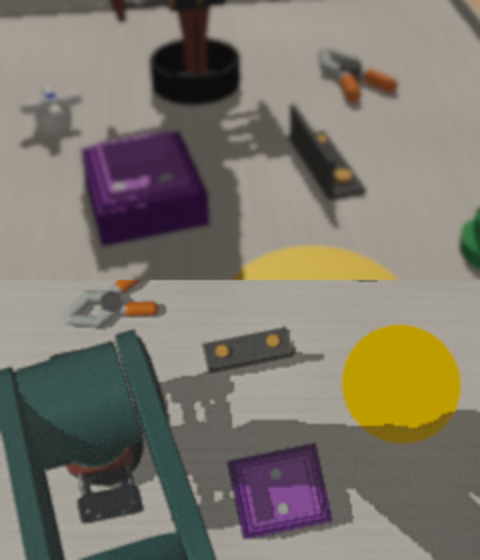

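The side view (upper half) shows the fingers inside the cup at (195,70), with the cap flat and its gx about -4, consistent with the finger offset. The bystanders haven't moved. I'll give it another 3–4 mm in +gx, then push toward the gate mouth.

>>> move_arm([
  [0,12,0,0,0,0],
  [0,10,0,0,0,0],
  [0,4,0,0,0,0],
  [0,4,0,0,0,0],
  [0,0,0,0,0,0],
  [0,-14,0,0,0,0],
  [0,-12,0,0,0,0],
  [-10,0,0,0,0,0],
  [-10,0,0,0,0,0],
  [-6,0,0,0,0,0],
  [-5,0,0,0,0,0],
  [-6,0,0,0,0,0],
  [-8,0,0,0,0,0],
  [-8,0,0,0,0,0],
  [-8,0,0,0,0,0],
  [-8,0,0,0,0,0],
  [-8,0,0,0,0,0],
  [-8,0,0,0,0,0],
  [-5,0,0,0,0,0],
  [0,0,0,0,0,0],
])

```text
t: 6.9
position: [0.5476, 0.1406, 0.0366]
tcp_rot: [0.637, 0.771, -0.0, 0.0]
ft_force: [0.4, -0.2, -0.2]
opening: 0.008
gripper_force: 0.0
```

```bash
python3 -c "
from h import *
tcp()
for cam,im,g in cap():
    cv2.imwrite(f'pics/{cam}3.png',im)
    g=g[g[:,1]>50.5]
    print(cam,len(g),cv2.minEnclosingCircle(g.astype(np.float32)),np.percentile(g,[1,99],axis=0).round(1).tolist())
a=cv2.imread('pics/side3.png')[200:340,200:440];b=cv2.imread('pics/top3.png')[180:320,230:470]
cv2.imwrite('pics/c3.png',cv2.resize(np.vstack([a,b]),None,fx=2,fy=2))
"
```

```text
t 6.9 tcp gate [[ 2.8 95.8]] z 0.0366 toolx heading 100.8 zax [-0. -0. -1.] F [ 0.4 -0.2 -0.2] open 0.01
side 383 ((1.7635844945907593, 121.58362579345703), 47.1837043762207) [[-43.1, 75.8], [45.1, 166.7]]
top 43 ((3.29768705368042, 123.97528076171875), 46.009376525878906) [[-42.5, 104.7], [47.6, 168.9]]
```

View pics/c3.png

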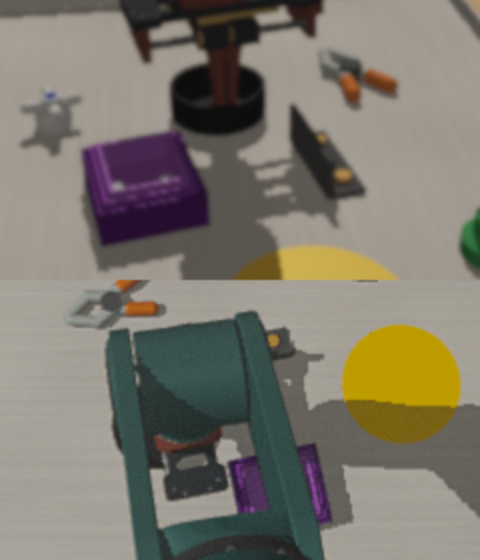

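The cap is at gy≈122 and gx≈+2, flat, just before the gate mouth, with no sideways force. I'll drift about 2 mm back toward the mid-line and push into the gap.

>>> move_arm([
  [-7,-0.5,0,0,0,0],
  [-7,-0.5,0,0,0,0],
  [-7,-0.5,0,0,0,0],
  [-7,-0.5,0,0,0,0],
  [-7,0,0,0,0,0],
  [-7,0,0,0,0,0],
  [-7,0,0,0,0,0],
  [-7,0,0,0,0,0],
  [-7,0,0,0,0,0],
  [0,0,0,0,0,0],
])

```text
t: 8.0
position: [0.5578, 0.0783, 0.0367]
tcp_rot: [0.637, 0.771, -0.0, 0.0]
ft_force: [-0.2, -0.2, -0.2]
opening: 0.002
gripper_force: 0.0
```

```bash
python3 -c "
from h import *
tcp()
for cam,im,g in cap():
    cv2.imwrite(f'pics/{cam}4.png',im)
    g=g[(abs(g[:,0])<51)]
    print(cam,len(g),cv2.minEnclosingCircle(g.astype(np.float32)),np.percentile(g,[1,99],axis=0).round(1).tolist())
a=cv2.imread('pics/side4.png')[200:340,200:440]
cv2.imwrite('pics/c4.png',cv2.resize(a,None,fx=3,fy=3))
"
```

```text
t 8.0 tcp gate [[ 1.  32.7]] z 0.0367 toolx heading 100.8 zax [ 0. -0. -1.] F [-0.2 -0.2 -0.2] open 0.0
side 453 ((16.673912048339844, 28.21405601501465), 80.13397216796875) [[-45.8, -12.9], [50.8, 103.3]]
top 90 ((-12.037798881530762, 29.610017776489258), 79.9190444946289) [[-50.7, 29.0], [40.9, 106.2]]
```

View pics/c4.png

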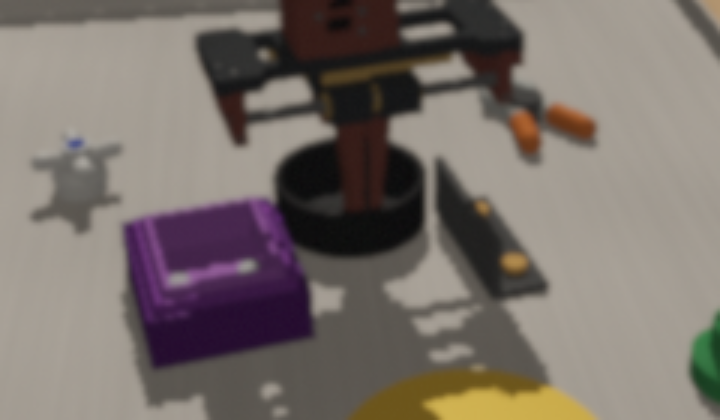

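The cap, at (350,195) in the crop, is at the mouth of the gap with its leading edge between the bins and the plate, and there is no contact force. I'll carry on into mid-gap.

>>> move_arm([
  [-5,0,0,0,0,0],
  [-5,0,0,0,0,0],
  [-5,0,0,0,0,0],
  [-5,0,0,0,0,0],
  [-6,0,0,0,0,0],
  [-6,0,0,0,0,0],
  [-6,0,0,0,0,0],
  [-6,0,0,0,0,0],
  [-6,0,0,0,0,0],
  [-6,0,0,0,0,0],
  [-3,0,0,0,0,0],
  [0,0,0,0,0,0],
])

```text
t: 9.3
position: [0.5687, 0.0208, 0.0367]
tcp_rot: [0.637, 0.771, -0.0, 0.0]
ft_force: [0.3, 0.4, 0.7]
opening: 0.008
gripper_force: 0.0
```

```bash
python3 -c "
from h import *
tcp()
im,d=manip.capture('side')
cv2.imwrite('pics/c5.png',cv2.resize(im[220:400,210:450],None,fx=3,fy=3))
"
```

```text
t 9.3 tcp gate [[  0.8 -25.9]] z 0.0367 toolx heading 100.8 zax [ 0. -0. -1.] F [0.3 0.4 0.7] open 0.01
```

View pics/c5.png

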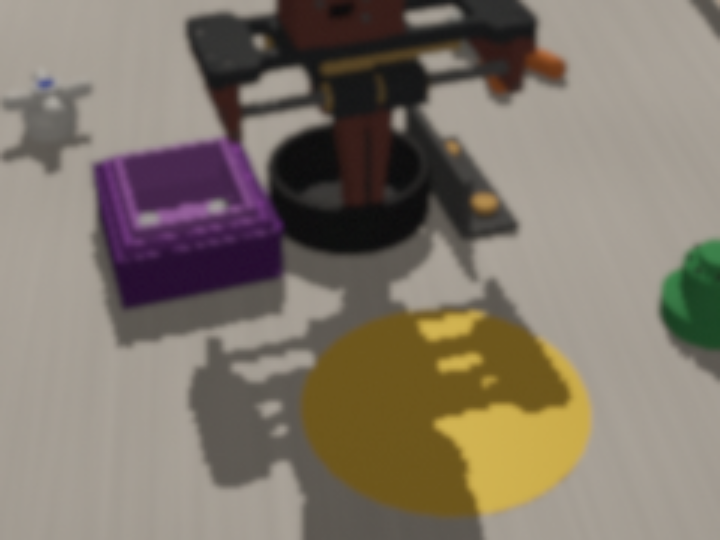

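The cap is flat in mid-gap, with its centre near gy≈0, and it slides freely. I'll push on to just short of the spot's centre, then measure.

>>> move_arm([
  [-5,0,0,0,0,0],
  [-7,0,0,0,0,0],
  [-8,0,0,0,0,0],
  [-8,0,0,0,0,0],
  [-8,0,0,0,0,0],
  [-8,0,0,0,0,0],
  [-8,0,0,0,0,0],
  [-8,0,0,0,0,0],
  [-10,0,0,0,0,0],
  [-10,0,0,0,0,0],
  [-10,0,0,0,0,0],
  [-10,0,0,0,0,0],
  [-10,-0.5,0,0,0,0],
  [-10,-0.5,0,0,0,0],
  [-10,-0.5,0,0,0,0],
  [-10,-0.5,0,0,0,0],
  [-8,-0.5,0,0,0,0],
  [-6,0,0,0,0,0],
  [-4,0,0,0,0,0],
  [0,0,0,0,0,0],
])

```text
t: 11.35
position: [0.5962, -0.1349, 0.0367]
tcp_rot: [0.637, 0.771, -0.0, 0.0]
ft_force: [0.5, 0.1, -0.6]
opening: 0.005
gripper_force: 0.0
```

```bash
python3 -c "
from h import *
tcp()
sp=gate([[592,-119.6]]); print('spot',sp)
for cam,im,g in cap():
    cv2.imwrite(f'pics/{cam}6.png',im)
    g=g[g[:,1]<-60]
    print(cam,len(g),cv2.minEnclosingCircle(g.astype(np.float32)),np.percentile(g,[1,99],axis=0).round(1).tolist())
"
```

```text
t 11.35 tcp gate [[  -1.7 -183.9]] z 0.0367 toolx heading 100.9 zax [ 0. -0. -1.] F [ 0.5  0.1 -0.6] open 0.01
spot [[  -2.83740269 -168.09613067]]
side 712 ((-2.190551996231079, -156.73863220214844), 47.982059478759766) [[-48.9, -203.7], [42.2, -122.4]]
top 220 ((-0.2636931538581848, -154.513916015625), 47.365150451660156) [[-46.7, -185.5], [45.2, -108.0]]
```

```bash
python3 -c "
import cv2;a=cv2.imread('pics/side6.png')[260:440,230:470];cv2.imwrite('pics/c6.png',cv2.resize(a,None,fx=3,fy=3))"
```

```text
(no output)
```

View pics/c6.png

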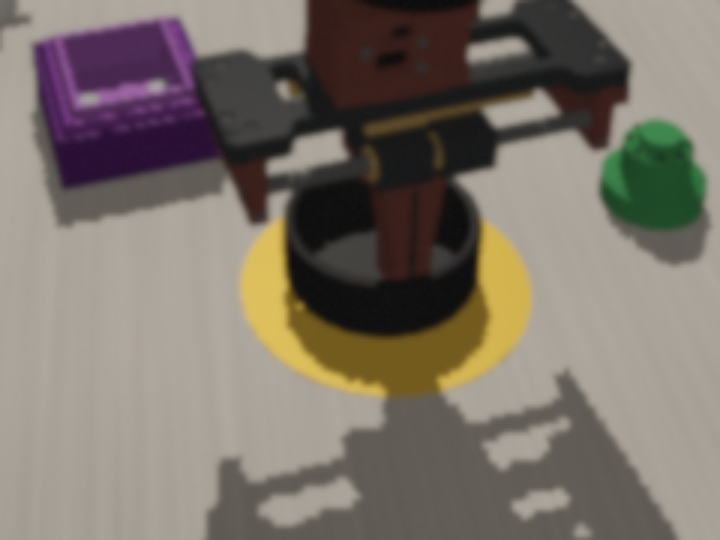

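The cap, at (385,255) in the crop, is on the yellow, 12 mm short of the spot's centre along gy. I'll push 12 mm more slowly, back off inside the cup, then lift clear.

>>> move_arm([
  [-4,0,0,0,0,0],
  [-4,0,0,0,0,0],
  [-3,0,0,0,0,0],
  [-1,0,0,0,0,0],
  [0,0,0,0,0,0],
  [12,0,0,0,0,0],
  [14,0,0,0,0,0],
  [0,0,0,0,0,0],
  [0,0,-15,0,0,0],
  [0,0,-30,0,0,0],
  [0,0,-40,0,0,0],
  [0,0,-45,0,0,0],
  [0,0,-40,0,0,0],
  [50,0,0,0,0,0],
  [50,0,0,0,0,0],
  [50,0,0,0,0,0],
  [50,0,0,0,0,0],
  [50,0,0,0,0,0],
  [0,0,0,0,0,0],
])

```text
t: 13.35
position: [0.5439, 0.1307, 0.2067]
tcp_rot: [0.635, 0.773, 0.001, -0.001]
ft_force: [0.4, -0.7, 0.6]
opening: 0.002
gripper_force: 0.0
```

```bash
python3 -c "
from h import *
tcp()
for cam,im,g in cap():
    cv2.imwrite(f'pics/{cam}7.png',im)
    g=g[g[:,1]<-60]
    print(cam,len(g),cv2.minEnclosingCircle(g.astype(np.float32)),np.percentile(g,[1,99],axis=0).round(1).tolist())
"
```

```text
t 13.35 tcp gate [[-2.7 86.8]] z 0.2067 toolx heading 101.2 zax [-0.001  0.002 -1.   ] F [ 0.4 -0.7  0.6] open 0.0
side 844 ((-2.7305710315704346, -168.98455810546875), 47.40127944946289) [[-49.0, -215.0], [42.1, -123.8]]
top 338 ((0.05662165582180023, -167.1259307861328), 48.26187515258789) [[-46.6, -212.7], [45.5, -119.9]]
```

View pics/side7.png

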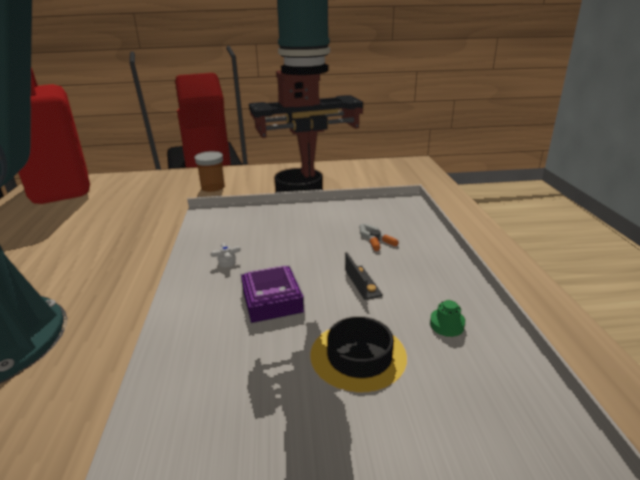

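The cap, at (360,347), stands flat on the yellow within about 3 mm of the spot's centre. The bystanders are where they started and the arm is clear.

```bash
python3 -c "
from cell import manip
print(manip.job_done())"
```

```text
the job is handed in; nothing more can be done
None
```

I pushed the small black cap through the gap and on to the yellow spot, where it measured about 3 mm from the centre and flat on the shelf; the bystanders look unmoved in the last picture, and the job was handed in at about 13.5 s with no verdict returned.

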